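# Start the clamp screw in the nut plate by feel

### The arm

A 7-joint arm with a two-finger parallel gripper is mounted at the origin on a cart in front of the work surface, level with it; the furniture and walls round the work are solid. World frame = base frame: x ahead of the robot, y to its left, z up, the work surface at z = 0. Lengths are in m, angles in degrees, forces in N, time in s.
With the tool pointing down it reaches from about 0.425 to 0.875 m from the base axis. Payload 8.4 kg.
Tool frame: the origin (TCP) lies midway between the tips of the shut fingers; the grasp point (between the pads) lies 19 mm behind it; z points along the fingers, y is the line along which they close (so a half turn about z gives the same grasp; the last joint's range is limited). The gripper opens to 87 mm and grips with 3 to 60 N. Pads are 19 mm wide; open, the fingers measure 117 mm over their backs; the gripper's body (75 mm by 190 mm) begins 51 mm behind the grasp point.
Start: joints at [-81.715, 19.091, 2.286, 83.961, -0.768, 76.965, -3.352], TCP at [0.157, 0.631, 0.189] pointing down, gripper open.
Joint ranges: [-147.57, 147.57], [-21.85, 119.76], [-74.77, 79.35], [14.55, 137.4], [-85.83, 265.84], [4.83, 119.75], [-152.11, 152.11]. Speed limits (degrees/s): [127.2, 127.2, 159.86, 159.86, 180, 180, 180].

### API

Orientations are given as [roll, pitch, yaw] about the fixed x, y, z axes, in that order (R = Rz(yaw) Ry(pitch) Rx(roll)).
In Python, from bench import * gives the robot as it stands.
- The arm moves only by the tool move_arm, never from a script. Its argument "steps" is a list of rows, each a list of 2 entries, a list of its own where there are three numbers: the shift along the world's x, y, z each as a share of 0.2 m, from -1 to 1, then the turn about the world's z as a share of 120 degrees, from -1 to 1. A call has 1 to 20 rows; each row is the pose to reach, as a shift and turn from the pose commanded when the call began; what a row does not reach only later rows make up. A row lasts 1/12 s, in which the tool goes at most 41.7 mm and 7.16 degrees, less where a joint would pass 70% of its speed; a pose out of reach is approached as far as the arm can. A call with a number of a shift or a turn outside -1 to 1 is refused whole. A call with a gripper value outside its range is refused whole. "jaw" is the closure, from 0 (fully open) to 1 (shut), set as the call begins (left out, the last holds). The fingers move at their own pace and stop on an object; "squeeze" is the grip in N (left out, the last holds). Time passes only in rows, so rows that repeat a pose let the fingers close. It gives the time, the measured TCP pose, the force, the opening and the grip force at its end, in the units of the state.
- get_state(): the state, without advancing time (a new reading comes with each control period).
- read_camera(name): name is "side" or "top" or "wrist"; returns the picture (400x640x3 uint8, red, green, blue); there is no depth.
- get_calibration(name): a dict with "fov_y" (degrees; the focal length in pixels is half the picture's height over the tangent of half this angle, whatever the lens; pixels are square), "cx", "cy" (the principal point, pixels), "rvec" (rotation vector, rad) and "tvec" (3), from world to camera coordinates, as OpenCV has them; the wrist camera has in their place "mount" (4x4, takes a point from camera to tool coordinates, whose origin is the TCP and whose axes are the flange's). Camera axes: x right, y down, z forward; pixel columns grow to the right and rows downward; lengths in m; the calibration is good to about 2 mm. A picture is of the moment at which its call begins: read the wrist's pose just before it. get_calibration takes no time and is no camera call.
- finish_job(): hands the job in; it is judged then, once.
Trained networks look in the newest picture that a camera, given by its name, has taken for a name from the list of things; names that differ only in an ending like _2 or _b are one class to them, and where a whole thing is asked for, a point or a joint stands for the part that bears it (a point fixed in the world has none). Each returns a list of dicts, best first, with "confidence" (0 to 1); they miss things now and then, are a little off and sometimes report something else, mostly with a low value. They report only what shows in the picture. A call takes as long as a camera call. They do not tell look-alikes from the thing itself.
- look_for(camera, name): "position" ([column, row] in pixels, amid what is visible of it).
- regions_of(camera, name): "region" (400x640 bool, what is visible of it) and "position" ([column, row] in pixels, amid what is visible of it).
The state is a dict: "t": time; "joint_positions": joint angles; "joint_velocities": joint speeds; "joint_efforts": joint torques, N m; "tool_pos": TCP position; "tool_rot": TCP orientation; "wrist_force": force on the tool from outside, world axes, zero at the start; "torque": the same for the moment, N m; "width": opening from 0.0 (shut) to 1.0 (fully open); "gripper_force": force on a finger pad.
Only numpy, scipy, OpenCV 4.12 (cv2) and the standard library are available. Lean on these libraries where they do the work, as an engineer would, in place of code of your own. Each camera call takes 0.05 s, during which the arm holds its last target. There are 200 camera calls.

### The job

Take the clamp screw with the black knob from its wooden stand and set it upright on the threaded boss of the nut plate, with the yellow line on its knob facing the red mark on the plate. Then turn it backward (anticlockwise from above) until the thread drops, and from there forward (clockwise) one full turn, so that the screw is started and its line points again where it did at the drop. Finish still gripping the knob, and leave the other things on the bench alone.

Things in the scene. Friction and masses are not known exactly. Their poses are not given: they have to be found in the camera images.
- clamp_screw: Loose hand screw, 78 mm tall, 0.15 kg, upright in the stand at the start. Origin: centre of its tip (lowest point), z up along its axis; its -x is where the yellow line points. Black round knob, diameter 38, z = 52 to 78: grip it there, any way round. Shank diameter 17.6, bevelled tip (10 mm wide, widening over 5 mm), brass two-start right-hand thread, outer diameter 28, z = 10 to 21.
- screw_line (a point): Outer end of the yellow line on the knob's top, 17 mm from the screw's axis along the screw's -x, at z = 78 mm.
- nut_plate: Steel plate 90 x 90 x 8 mm, fixed to the bench, with a round threaded boss in its middle: outer diameter 44, top 42 mm above the bench, bore 31, two internal ridges that leave 20 mm free. Origin: on the boss's axis at bench level, z up; its -x points to the red mark. Two-start right-hand thread, 12 mm of travel a turn (clockwise from above goes down), about 1 mm of play.
- boss_top (a point): Middle of the boss's mouth, 42 mm up. Ridges end 4 mm below it. Set on with its line at the mark, the screw rests with its tip 26 mm above the bench. Turned back it climbs 2 mm; 60 to 75 degrees back the ridges end and it can drop 6 mm: it falls by its weight if the grip is opened, or must be lowered. Tip then about 22 mm up; one full turn forward from there: about 10 mm.
- plate_mark (a point): Middle of the red mark on the plate's top face, 34 mm from the boss's axis along the plate's -x, 8 mm above the bench. A red stripe goes on up the side of the boss. If the grip is opened before the drop, the screw stays up but may lean a little and slide round forward.
- screw_stand: Wooden block 66 x 66 x 34 mm, fixed, with a round hole of diameter 30, 24 mm deep, in its top, in which the screw stands (tip 10 mm above the bench, knob from 62 to 88 mm). Origin: centre of its underside.
- tape_measure: Bystander, loose: tape measure. Origin: centre of its underside. Leave alone.
- radius_gauge_0: Bystander, loose: orange radius gauge. Origin: centre of its underside. Leave alone.
- marker_0: Bystander, loose: white marker pen with black cap. Origin: centre of its underside. Leave alone.
- spirit_level: Bystander, loose: spirit level. Origin: centre of its underside. Leave alone.
Not all that is in view belongs to the job. Of the things like the clamp_screw, leave any that is pink; of the rest the smaller one is meant.

How it is judged (in metres and radians):
On the way, in this order (a step that is already met when the one before it is completed fails the run):
1. the screw rests upright on the boss, not yet started, its line facing the mark within 25 degrees (horizontal distance between clamp_screw and nut_plate below 0.004 m and angle between clamp_screw's own z axis and vertical below 0.14 rad and z of clamp_screw in the frame of nut_plate between 0.024 and 0.0285 m and y of screw_line in the frame of nut_plate between -0.0072 and 0.0072 m and x of screw_line in the frame of nut_plate below -0.01 m and contact force between clamp_screw and nut_plate above 0.2 N), for 0.2 s.
2. turned backward, the screw has dropped into the thread (tip 19 to 25 mm above the bench, line 35 to 145 degrees back from the mark) (horizontal distance between clamp_screw and nut_plate below 0.004 m and angle between clamp_screw's own z axis and vertical below 0.14 rad and z of clamp_screw in the frame of nut_plate between 0.019 and 0.0252 m and y of screw_line in the frame of nut_plate below -0.01 m), for 0.1 s.
At the end, for the whole second after the job is handed in: The screw is upright (within 8 degrees) in the boss, within 4 mm of its axis, one turn in from the drop: tip 7.8 to 14.5 mm above the bench and line 25 to 155 degrees back from the mark, with the fingers gripping it with at least 2 N (horizontal distance between clamp_screw and nut_plate below 0.004 m and angle between clamp_screw's own z axis and vertical below 0.14 rad and z of clamp_screw in the frame of nut_plate between 0.0078 and 0.0145 m and y of screw_line in the frame of nut_plate below -0.007 m and contact force between the fingers and clamp_screw above 2 N); the arm keeps its last pose, push and grip.
It fails at once if the tape measure is moved more than 3 cm (distance of tape_measure from where it was at the start of the episode above 0.03 m).
It fails at once if the orange radius gauge is moved more than 3 cm (distance of radius_gauge_0 from where it was at the start of the episode above 0.03 m).
It fails at once if the white marker pen with black cap is moved more than 3 cm (distance of marker_0 from where it was at the start of the episode above 0.03 m).
It fails at once if the spirit level is moved more than 3 cm (distance of spirit_level from where it was at the start of the episode above 0.03 m).
It also fails if it takes over 72 s, if anything falls off the work surface, if the arm or the gripper's body presses on something with over 40 N, if the wrist force passes 120 N, or if a joint passes its speed limit or range.

## Working session

There is one attempt and no reset: what is moved stays moved. The work goes in short steps, Python scripts to look and compute and a tool call to move; the robot and the scene stay as the last step left them, time stands still between calls to the robot, and variables do not carry over. Pictures are saved under pics/ and viewed, at most 10 in all, crops included, and the job is handed in when it is done.

Besides the shell and the picture viewer there is one more tool, called by a JSON object that holds its "op" and its "data". move_arm: Moves the arm, as the interface text tells. Shift numbers are shares of 0.2 m and turn numbers shares of 120 degrees, none past 1 either way. Its arguments: {"type":"object","properties":{"steps":{"type":"array","items":{"type":"array"}},"jaw":{"type":"number"},"squeeze":{"type":"number"}},"required":["steps"]}

```bash
mkdir -p pics; cat > h.py <<'E'
from bench import *
import numpy as np, cv2
from scipy.spatial.transform import Rotation as R
def cam(name, st=None):
    c=get_calibration(name); f=200/np.tan(np.radians(c['fov_y']/2))
    K=np.array([[f,0,c['cx']],[0,f,c['cy']],[0,0,1.]])
    if 'mount' in c:
        st=st or get_state(); T=np.eye(4); T[:3,:3]=R.from_euler('xyz',st['tool_rot'],degrees=True).as_matrix(); T[:3,3]=st['tool_pos']
        W=np.linalg.inv(T@np.array(c['mount'])); return K,W[:3,:3],W[:3,3]
    return K,cv2.Rodrigues(np.array(c['rvec'],float))[0],np.array(c['tvec'],float)
def ray(C,p):
    K,r,t=C; d=r.T@np.linalg.inv(K)@np.array([p[0],p[1],1.]); return -r.T@t,d/np.linalg.norm(d)
def onz(C,p,z):
    o,d=ray(C,p); return o+d*(z-o[2])/d[2]
def tri(*a):
    A=0;b=0;l=[ray(C,p) for C,p in a]
    for o,d in l:
        P=np.eye(3)-np.outer(d,d);A=A+P;b=b+P@o
    x=np.linalg.solve(A,b);return x,[np.linalg.norm((np.eye(3)-np.outer(d,d))@(x-o)) for o,d in l]
def proj(C,X):
    K,r,t=C;q=K@(r@np.asarray(X)+t);return q[:2]/q[2]
def save(im,n): cv2.imwrite('pics/'+n,cv2.cvtColor(im,cv2.COLOR_RGB2BGR))
E
python3 - <<'E'
from h import *
np.set_printoptions(precision=3,suppress=True)
print(get_state()); 
for c in ['side','top','wrist']: print(c,get_calibration(c))
for c in ['top','side']:
    im=read_camera(c); save(im,c+'0.png')
    for n in ['clamp_screw','nut_plate','screw_stand','screw_line','boss_top','plate_mark']+(['tape_measure','radius_gauge_0','marker_0','spirit_level'] if c=='top' else []):
        print(c,n,[(np.round(d['position'],1).tolist(),round(d['confidence'],2)) for d in look_for(c,n)])
E
```

```text
{'t': 0.0, 'joint_positions': array([-81.716,  19.132,   2.283,  84.011,  -0.767,  76.965,  -3.351]), 'joint_velocities': array([-0.016, -0.066, -0.002,  0.079,  0.051, -0.037, -0.078]), 'joint_efforts': array([  0.   , -65.635,   1.335, -40.381,  -0.06 ,   0.045,   0.   ]), 'tool_pos': array([0.157, 0.63 , 0.188]), 'tool_rot': array([-179.907,    0.006,  166.034]), 'wrist_force': array([ 0.008,  0.586, -0.34 ]), 'torque': array([-0.002,  0.047,  0.052]), 'gripper_force': 0.0, 'width': 0.9970701336639971}
side {'fov_y': 49.478551892873284, 'cx': 315.6142278238272, 'cy': 199.7794866101492, 'rvec': array([ 2.046, -0.608,  0.374]), 'tvec': array([-0.488,  0.182,  1.315])}
top {'fov_y': 51.76761277625892, 'cx': 313.46209019076326, 'cy': 199.07505001194482, 'rvec': array([ 2.125, -2.136,  0.164]), 'tvec': array([-0.043,  0.556,  1.189])}
wrist {'fov_y': 67.02200511191805, 'cx': 316.67939199675686, 'cy': 204.4969436188903, 'mount': array([[ 0.   , -0.955, -0.297,  0.082],
       [ 1.   ,  0.   , -0.   , -0.001],
       [ 0.   , -0.297,  0.955, -0.197],
       [ 0.   ,  0.   ,  0.   ,  1.  
[... 240 characters left out ...]
254.4, 246.8], 0.92), ([189.8, 190.4], 0.72), ([285.3, 231.6], 0.55), ([244.2, 208.6], 0.54)]
top boss_top [([322.9, 198.8], 0.8)]
top plate_mark [([348.0, 167.4], 0.71), ([323.2, 194.7], 0.6)]
top tape_measure [([349.8, 162.5], 0.98), ([322.8, 196.3], 0.15)]
top radius_gauge_0 [([448.8, 227.6], 0.52)]
top marker_0 [([428.5, 169.6], 0.74)]
top spirit_level [([322.4, 199.9], 0.68), ([191.1, 190.1], 0.57)]
side clamp_screw [([257.3, 182.3], 0.91), ([274.1, 174.7], 0.5)]
side nut_plate [([325.9, 216.5], 0.75)]
side screw_stand []
side screw_line [([273.7, 191.8], 0.8), ([273.7, 172.7], 0.69), ([255.4, 180.7], 0.64)]
side boss_top [([323.4, 214.9], 0.86)]
side plate_mark [([326.4, 212.3], 0.74)]
```

```bash
python3 - <<'E'
import cv2
t=cv2.imread('pics/top0.png'); s=cv2.imread('pics/side0.png')
cv2.imwrite('pics/c0.png',cv2.resize(t[130:290,160:480],None,fx=2.5,fy=2.5,interpolation=cv2.INTER_CUBIC))
cv2.imwrite('pics/c1.png',cv2.resize(s[120:280,180:400],None,fx=3.6,fy=3.6,interpolation=cv2.INTER_CUBIC))
E
```

```text
(no output)
```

View pics/c0.png

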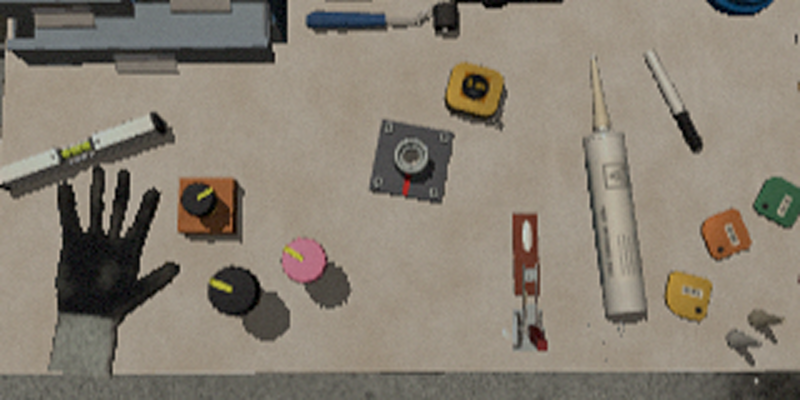

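View pics/c1.png

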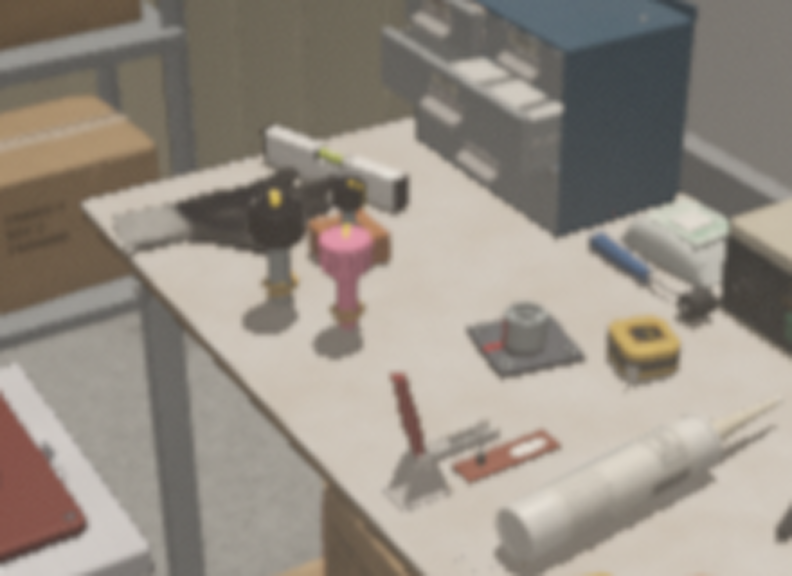

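The top view shows three look-alikes: a black knob in the wooden stand (240,210), a larger black knob standing free (253,246) and a pink one (282,234). I choose the small black one in the stand. Boss at (324,192), red mark toward (322,205).

```bash
python3 - <<'E'
from h import *
np.set_printoptions(precision=4,suppress=True)
T=cam('top');S=cam('side')
print('knob top',tri((T,(239.8,209.6)),(S,(277,171.4))))
print('boss top',tri((T,(324.4,191.8)),(S,(326,206.3))))
print('knob z.088',onz(T,(239.8,209.6),.088),'boss',onz(T,(324.4,191.8),.042),'mark',onz(T,(322.5,204.5),.008))
for n,p,z in [('lineend',(244.8,207),.088),('big',(253.6,246),.09),('pink',(281,234),.08),('level end',(223,180),.03),('level',(190,190),.03),('tape',(350,166),.03),('stand c',(243,214),.034)]: print(n,onz(T,p,z))
E
```

```text
knob top (array([0.5199, 0.1663, 0.0878]), [np.float64(0.0004704325123058977), np.float64(0.0004704325123058719)])
boss top (array([ 0.5779, -0.0783,  0.0431]), [np.float64(0.0005246867213769422), np.float64(0.0005246867213769394)])
knob z.088 [0.5195 0.1665 0.088 ] boss [ 0.5785 -0.0786  0.042 ] mark [ 0.5451 -0.073   0.008 ]
lineend [0.527  0.1522 0.088 ]
big [0.4147 0.1243 0.09  ]
pink [0.4491 0.0477 0.08  ]
level end [0.6196 0.2315 0.03  ]
level [0.589  0.3316 0.03  ]
tape [ 0.6608 -0.1581  0.03  ]
stand c [0.5137 0.1669 0.034 ]
```

{"op": "move_arm", "data": {"steps": [[[0.8,-1,0.1],0.28],[[0.8,-1,0.1],0.28],[[0.8,-1,0.1],0.28],[[0.8,-1,0.1],0.28],[[0.8,-1,0.1],0.28],[[0.8,-1,0.1],0.28],[[0.8,-1,0.1],0.28],[[0.8,-1,0.1],0.28]], "jaw": 0}}

```text
t: 1.57
tool_pos: [0.3202, 0.4279, 0.2095]
tool_rot: [180.0, 0.1, -160.8]
wrist_force: [-0.1, 0.8, -0.7]
width: 0.999
gripper_force: 0.0
```

{"op": "move_arm", "data": {"steps": [[[1,-1,0],0],[[1,-1,0],0],[[1,-1,0],0],[[1,-1,0],0],[[1,-1,0],0],[[1,-1,0],0],[[1,-1,0],0],[[1,-1,0],0],[[1,-1,0],0]]}}

```text
t: 2.32
tool_pos: [0.5178, 0.2299, 0.2083]
tool_rot: [-180.0, -0.0, -160.6]
wrist_force: [-0.8, 1.1, 0.4]
width: 1.003
gripper_force: 0.0
```

Now over the stand, a little short of it, for the wrist view.

{"op": "move_arm", "data": {"steps": [[[0,-0.25,0],0],[[0,-0.25,0],0],[[0,-0.25,0],0],[[0,-0.25,0],0],[[0,-0.25,0],0]]}}

```text
t: 2.73
tool_pos: [0.5161, 0.1832, 0.2085]
tool_rot: [180.0, 0.0, -160.2]
wrist_force: [-0.4, 0.2, 0.8]
width: 1.001
gripper_force: 0.0
```

```bash
python3 - <<'E'
from h import *
np.set_printoptions(precision=4,suppress=True)
s=get_state(); C=cam('wrist',s); im=read_camera('wrist'); save(im,'w0.png')
print(s['t'],s['tool_pos'],s['tool_rot'],s['joint_positions'])
print('pred',proj(C,[.5197,.1664,.088]))
for n in ['clamp_screw','screw_line','screw_stand']:
    for d in look_for('wrist',n): print(n,d['position'],d['confidence'],onz(C,d['position'],.088))
E
```

```text
2.7333 [0.5161 0.1832 0.2085] [ 179.9546    0.0026 -160.2008] [-43.8205   6.3648  21.4843  97.6155  -2.4399  76.4658  87.9137]
pred [301.3874 188.1927]
clamp_screw [305.6, 187.0] 0.68 [0.5169 0.1703 0.088 ]
clamp_screw [294.9, 71.1] 0.64 [0.4114 0.1226 0.088 ]
clamp_screw [205.8, 78.8] 0.58 [0.4474 0.0431 0.088 ]
screw_line [208.8, 81.1] 0.97 [0.4484 0.0464 0.088 ]
screw_line [310.1, 188.5] 0.59 [0.5168 0.1754 0.088 ]
screw_stand [311.5, 168.3] 0.55 [0.4955 0.1694 0.088 ]
```

View pics/w0.png

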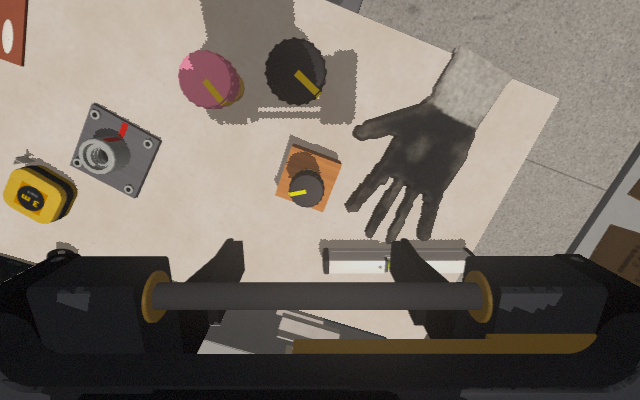

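Wrist view: the small black knob in the wooden stand at (306,188), line's outer end at about (290,194). The big black (295,71) and pink (208,78) knobs are left alone. Nut plate at (115,150), red mark at (123,131). Refining numerically.

```bash
python3 - <<'E'
from h import *
np.set_printoptions(precision=4,suppress=True)
s=get_state(); C=cam('wrist',s); im=read_camera('wrist')
h=cv2.cvtColor(im,cv2.COLOR_RGB2HSV).astype(int)
x0,y0=270,160
sub=h[y0:215,x0:345]; yel=(sub[...,0]>22)&(sub[...,0]<38)&(sub[...,1]>140)&(sub[...,2]>120)
v,u=np.nonzero(yel); P=np.array([onz(C,(a+x0,b+y0),.088) for a,b in zip(u,v)]); print(len(u),u.min()+x0,u.max()+x0,P.mean(0))
X=P[:,:2]-P[:,:2].mean(0); d=np.linalg.svd(X)[2][0]; pr=X@d
print('line ends',P[pr.argmin()],P[pr.argmax()],'dir',np.degrees(np.arctan2(d[1],d[0])))
for c in ([.5197,.1664],): print('from knob', np.degrees(np.arctan2(*(P[:,:2].mean(0)-c)[::-1])))
# red mark/stripe
sub=h[100:165,70:165]; red=((sub[...,0]<6)|(sub[...,0]>174))&(sub[...,1]>150)&(sub[...,2]>90)
v,u=np.nonzero(red);print(len(u)); P=np.array([onz(C,(a+70,b+100),.008)[:2] for a,b in zip(u,v)])
dd=np.hypot(*(P-[.578,-.0785]).T); print('outer red',P[dd.argsort()[-5:]], 'n')
b=im[160:215,270:345]; cv2.imwrite('pics/w1.png',cv2.resize(b[...,::-1],None,fx=8,fy=8,interpolation=cv2.INTER_CUBIC))
for X in ([.5197,.1664,.088],[.578,-.0785,.042]): print(proj(C,X))
for n in ['boss_top','plate_mark','nut_plate']:
    for d in look_for('wrist',n): print(n,d['position'],d['confidence'],onz(C,d['position'],.042 if n=='boss_top' else .008))
E
```

```text
74 290 306 [0.5261 0.1635 0.088 ]
line ends [0.5203 0.1705 0.088 ] [0.5315 0.1559 0.088 ] dir -59.49673102681673
from knob -24.758380664825953
98
outer red [[ 0.5355 -0.0706]
 [ 0.5358 -0.068 ]
 [ 0.5347 -0.072 ]
 [ 0.535  -0.0694]
 [ 0.5354 -0.0668]] n
[302.6097 188.2438]
[ 95.5003 156.3266]
boss_top [114.4, 152.1] 0.65 [ 0.5653 -0.0579  0.042 ]
plate_mark [116.3, 152.4] 0.58 [ 0.5766 -0.0753  0.008 ]
nut_plate [113.7, 153.1] 0.59 [ 0.5787 -0.0784  0.008 ]
```

View pics/w1.png

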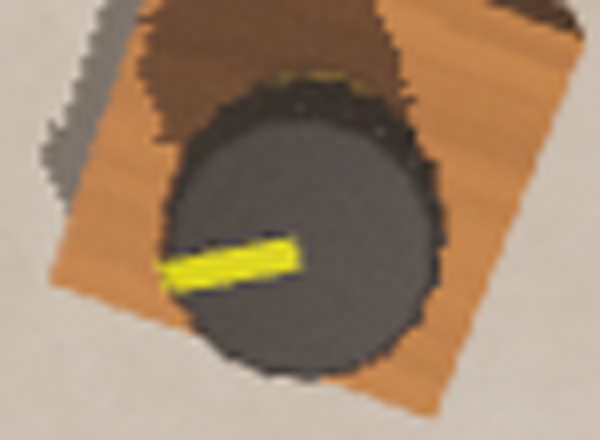

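```bash
python3 - <<'E'
from h import *
np.set_printoptions(precision=4,suppress=True)
s=get_state(); C=cam('wrist',s); T=cam('top')
print(s['tool_pos'],s['tool_rot'],onz(C,(308.1,191),.088),onz(C,(289.5,194.5),.088), 'tri',tri((C,(308.1,191)),(T,(239.8,209.6))))
E
```

```text
[0.5169 0.181  0.2085] [-179.9964   -0.0064 -160.3518] [0.5209 0.172  0.088 ] [0.5314 0.1542 0.088 ] tri (array([0.5238, 0.1716, 0.0696]), [np.float64(0.0022888819079839627), np.float64(0.0022888819079841974)])
```

{"op": "move_arm", "data": {"steps": [[[0.015,-0.07,-0.2],0],[[0.015,-0.07,-0.2],0],[[0.015,-0.07,-0.2],0],[[0.015,-0.07,-0.2],0],[[0.015,-0.07,-0.2],0]]}}

```text
t: 3.55
tool_pos: [0.5206, 0.1677, 0.1702]
tool_rot: [180.0, 0.1, -160.3]
wrist_force: [0.1, 0.7, 1.0]
width: 0.997
gripper_force: 0.0
```

```bash
python3 - <<'E'
from h import *
np.set_printoptions(precision=4,suppress=True)
s=get_state(); C=cam('wrist',s); im=read_camera('wrist'); save(im,'w2.png')
p=proj(C,[.5197,.1664,.088]);print(s['tool_pos'],s['tool_rot'],p); a,b=int(p[0])-40,int(p[1])-35
print(a,b)
cv2.imwrite('pics/w2c.png',cv2.resize(im[b:b+70,a:a+80,::-1],None,fx=8,fy=8,interpolation=cv2.INTER_CUBIC))
E
```

```text
[0.5206 0.1677 0.1702] [ 179.9765    0.1124 -160.3423] [316.217  198.8364]
276 163
```

View pics/w2c.png

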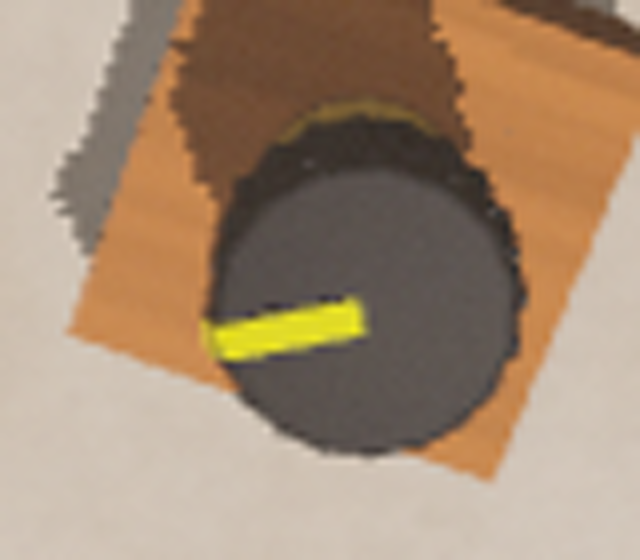

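The knob's top disc is centred at about (321.7,201.6), and the line's outer end is at (302.6,205.9).

```bash
python3 - <<'E'
from h import *
np.set_printoptions(precision=4,suppress=True)
s=get_state(); C=cam('wrist',s)
c=onz(C,(321.7,201.6),.088);e=onz(C,(302.6,205.9),.088)
print(s['tool_pos'],c,e,np.linalg.norm(e-c),np.degrees(np.arctan2(*(e-c)[1::-1])),s['tool_rot'])
E
```

```text
[0.5206 0.1677 0.1702] [0.5205 0.1723 0.088 ] [0.5308 0.1563 0.088 ] 0.018994468866378563 -57.09238986508442 [ 179.977     0.1188 -160.3366]
```

{"op": "move_arm", "data": {"steps": [[[0,0.012,-0.2],0],[[0,0.012,-0.4],0],[[0,0.012,-0.57],0],[[0,0.012,-0.57],0],[[0,0.012,-0.57],0],[[0,0.012,-0.57],0]]}}

```text
t: 4.1
tool_pos: [0.5215, 0.1699, 0.057]
tool_rot: [180.0, 0.2, -160.4]
wrist_force: [0.9, 0.5, 1.3]
width: 0.995
gripper_force: 0.0
```

{"op": "move_arm", "data": {"steps": [[[0,0,0],0],[[0,0,0],0],[[0,0,0],0],[[0,0,0],0],[[0,0,0],0],[[0,0,0],0],[[0,0,0],0],[[0,0,0],0]], "jaw": 1, "squeeze": 20}}

```text
t: 4.77
tool_pos: [0.5199, 0.1691, 0.0545]
tool_rot: [-180.0, -0.0, -160.4]
wrist_force: [0.0, 0.3, -0.4]
width: 0.476
gripper_force: 0.1
```

{"op": "move_arm", "data": {"steps": [[[0,0,0],0],[[0,0,0],0],[[0,0,0],0],[[0,0,0],0]]}}

```text
t: 5.1
tool_pos: [0.521, 0.1711, 0.056]
tool_rot: [179.9, 0.2, -160.3]
wrist_force: [-2.3, 4.2, 12.4]
width: 0.173
gripper_force: 6.0
```

```bash
python3 - <<'E'
from h import *
s=get_state(); print(s['width'],s['gripper_force'],s['wrist_force'],s['tool_pos'])
im=read_camera('wrist');side=read_camera('side');top=read_camera('top')
a=im[130:370,120:520]; b=cv2.resize(side[130:220,225:375],(400,240),interpolation=cv2.INTER_CUBIC)
save(np.vstack([a,b]),'g1.png')
E
```

```text
0.17299648277221438 6.034422665834427 [-2.26594088  4.18959157 12.44411811] [0.52096854 0.17111277 0.05603174]
```

View pics/g1.png

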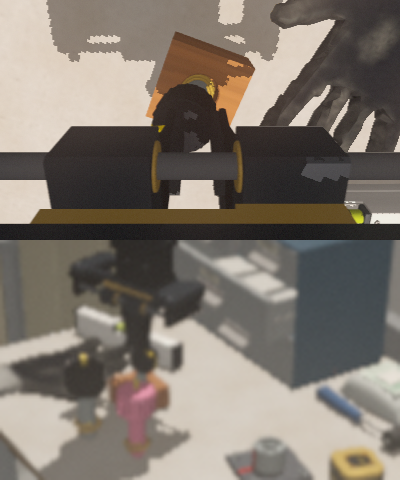

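The fingers closed to 15 mm, so the knob slipped out sideways: in the wrist crop it sits at about (185,110), in front of the pads. I will open, back up and look again.

{"op": "move_arm", "data": {"steps": [[[0,0,0],0],[[0,0,0],0],[[0,0,0],0],[[0,0,0],0],[[0,0,0],0],[[0,0,0],0],[[0,0,0],0],[[0,0,0],0]], "jaw": 0}}

```text
t: 5.92
tool_pos: [0.5197, 0.169, 0.0543]
tool_rot: [-180.0, -0.0, -160.4]
wrist_force: [-0.2, 0.1, -0.7]
width: 0.57
gripper_force: 0.0
```

{"op": "move_arm", "data": {"steps": [[[0,0,0.2],0],[[0,0,0.4],0],[[0,0,0.57],0],[[0,0,0.57],0],[[0,0,0.57],0],[[0,0,0.57],0],[[0,0,0.57],0]]}}

```text
t: 6.5
tool_pos: [0.519, 0.1688, 0.1671]
tool_rot: [-180.0, -0.1, -160.4]
wrist_force: [-1.1, -0.8, -0.4]
width: 0.992
gripper_force: 0.0
```

```bash
python3 - <<'E'
from h import *
np.set_printoptions(precision=4,suppress=True)
s=get_state(); C=cam('wrist',s); im=read_camera('wrist'); T=cam('top');S=cam('side');t=read_camera('top');d=read_camera('side')
save(im,'w3.png');save(t,'t3.png');save(d,'s3.png')
print(s['tool_pos'],s['tool_rot'],s['width'],s['wrist_force'])
p=proj(C,[.5205,.170,.088]);a,b=int(p[0])-40,int(p[1])-35
f=lambda i,a,b,w,h,k:cv2.resize(i[b:b+h,a:a+w],None,fx=k,fy=k,interpolation=cv2.INTER_CUBIC)
q=np.hstack([f(im,a,b,80,70,5),np.vstack([f(d,257,150,40,35,10)[:350,:400]])]); print(a,b); save(q,'w3c.png')
E
```

```text
[0.519  0.1688 0.1671] [-179.978    -0.1365 -160.3668] 0.9918429869034843 [-1.1449 -0.8235 -0.4303]
277 168
```

View pics/w3c.png

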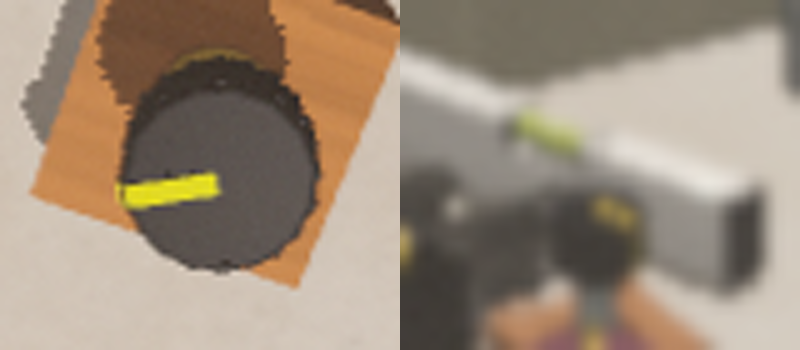

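The screw is upright again, knob disc at (321.4,203.4). Before trying again I will check where the pads really lie in the wrist image against the tool frame.

```bash
python3 - <<'E'
from h import *
im=cv2.imread('pics/w3.png')
c=get_calibration('wrist');M=np.linalg.inv(np.array(c['mount']));K=cam('wrist')[0]
k=3;u0,v0=210,190
o=cv2.resize(im[v0:v0+130,u0:u0+220],None,fx=k,fy=k,interpolation=cv2.INTER_CUBIC)
o=cv2.convertScaleAbs(o,alpha=2.2,beta=30)
for z,col in [(0,(0,0,255)),(-.019,(0,255,0)),(-.038,(255,0,0))]:
  for y in (-.0435,.0435):
    L=[]
    for x in (-.0095,.0095):
      q=K@(M@[x,y,z,1])[:3];q=q[:2]/q[2];L.append(q)
    P=[tuple(int(w) for w in ((q-[u0,v0])*k)) for q in L]; cv2.line(o,P[0],P[1],col,1)
cv2.imwrite('pics/w3f.png',o)
E
```

```text
(no output)
```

View pics/w3f.png

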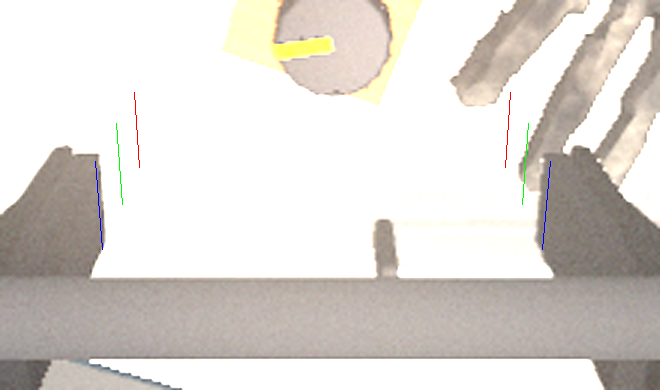

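The pads' tips (front edge about row 243) lie on the line 38 mm behind the TCP, not at it. So the tips draw back when open and descend as they close, which means I gripped only the knob's top rim. I will measure the drawback at about 40 mm opening, in the air.

{"op": "move_arm", "data": {"steps": [[[0,0,0],0],[[0,0,0],0],[[0,0,0],0],[[0,0,0],0],[[0,0,0],0],[[0,0,0],0],[[0,0,0],0],[[0,0,0],0],[[0,0,0],0]], "jaw": 0.54}}

```text
t: 7.4
tool_pos: [0.5199, 0.1691, 0.1686]
tool_rot: [-180.0, 0.0, -160.4]
wrist_force: [-0.3, -0.3, -0.5]
width: 0.479
gripper_force: 0.0
```

```bash
python3 - <<'E'
from h import *
s=get_state();print(s['width'],s['tool_pos'],s['tool_rot'])
im=read_camera('wrist');save(im,'w4.png')
w3=cv2.imread('pics/w3.png')[...,::-1]
K=cam('wrist')[0];M=np.linalg.inv(np.array(get_calibration('wrist')['mount']))
for nm,i in [('open',w3),('mid',im)]:
    g=i.max(2)
    # per row: extents of dark runs between u=200..440
    for v in range(208,280,4):
        d=g[v,190:445]<75; e=np.flatnonzero(np.diff(np.r_[0,d.astype(int),0])); print(nm,v,[(int(a+190),int(b+189)) for a,b in zip(e[::2],e[1::2]) if b-a>5])
for z in (0,-.01,-.02,-.03):
    for x in (-.0095,.0095):
        q=K@(M@[x,s['width']*.0435,z,1])[:3];print(z,x,q[:2]/q[2])
E
```

```text
0.47915746421299904 [0.51991222 0.16914649 0.16856133] [-1.79998527e+02  3.11495481e-03 -1.60367346e+02]
open 208 [(367, 374), (426, 432)]
open 212 [(364, 373), (423, 430)]
open 216 [(360, 370), (397, 402), (421, 428)]
open 220 [(394, 404), (418, 424)]
open 224 [(392, 406)]
open 228 [(391, 405), (416, 421)]
open 232 [(389, 402)]
open 236 [(387, 398)]
open 240 [(228, 233), (391, 397), (400, 406)]
open 244 [(225, 242), (391, 410), (439, 444)]
open 248 [(222, 243), (390, 412), (439, 444)]
open 252 [(219, 243), (390, 415)]
open 256 [(216, 243), (390, 417)]
open 260 [(212, 244), (389, 423)]
open 264 [(207, 244), (389, 427)]
open 268 [(202, 244), (335, 340), (389, 432)]
open 272 [(197, 243), (335, 341), (390, 437)]
open 276 [(193, 241), (335, 341), (391, 441)]
mid 208 [(365, 373), (425, 430)]
mid 212 [(422, 428)]
mid 216 [(395, 402), (420, 426)]
mid 220 [(393, 398)]
mid 224 [(391, 405)]
mid 228 [(390, 403)]
mid 232 [(394, 400)]
mid 236 [(391, 397)]
mid 240 [(266, 271), (362, 368), (439, 444)]
mid 244 [(265, 280), (354, 369), (439, 444)]
mid 248 [(263, 280), (353, 371)]
mid 252 [(261, 280), (353, 372)]
mid 256 [(260, 281), (353, 374), (397, 444)]
mid 260 [(190, 237), (256, 281), (353, 378), (396, 444)]
mid 264 [(190, 237), (253, 281), (335, 340), (352, 382), (395, 444)]
mid 268 [(190, 238), (249, 281), (335, 340), (352, 385), (395, 444)]
mid 272 [(190, 229), (246, 281), (335, 341), (352, 389), (404, 444)]
mid 276 [(190, 227), (242, 280), (336, 341), (354, 392), (406, 444)]
0 -0.0095 [346.68432224 245.76461927]
0 0.0095 [347.49317735 220.75039696]
-0.01 -0.0095 [348.07972704 252.03439355]
-0.01 0.0095 [348.96646781 226.00379982]
-0.02 -0.0095 [349.61088304 258.91411943]
-0.02 0.0095 [350.58732638 231.78339537]
-0.03 -0.0095 [351.29861283 266.49735605]
-0.03 0.0095 [352.37909307 238.1724086 ]
```

Tips show at row 241 at both openings, so they sit about 35 mm behind the reported TCP. I will go down in stages and check against the pictures before closing.

{"op": "move_arm", "data": {"steps": [[[0,0,0],0],[[0,0,0],0],[[0,0,0],0],[[0,0,0],0],[[0,0,-0.2],0],[[0,0,-0.4],0],[[0,0,-0.63],0],[[0,0,-0.63],0],[[0,0,-0.63],0],[[0,0,-0.63],0],[[0,0,-0.63],0]], "jaw": 0.2}}

```text
t: 8.37
tool_pos: [0.5218, 0.1698, 0.0453]
tool_rot: [180.0, 0.2, -160.4]
wrist_force: [-0.8, 0.9, -0.3]
width: 0.799
gripper_force: 0.0
```

```bash
python3 - <<'E'
from h import *
s=get_state();print(s['width'],s['tool_pos'],s['wrist_force'])
im=read_camera('wrist');d=read_camera('side');save(im,'w5.png')
S=cam('side');y=np.array([-.337,.94,0])
b=cv2.resize(d[125:215,215:335],None,fx=6,fy=6,interpolation=cv2.INTER_CUBIC)[:330]
b=cv2.convertScaleAbs(b,alpha=1.4)
for z,col in ((0,(255,0,0)),(.035,(0,255,0))):
  for sg in (-1,1):
    q=proj(S,np.array(s['tool_pos'])+[0,0,z]+sg*y*s['width']*.0435); cv2.circle(b,tuple(int(w) for w in (q-[215,125])*6),3,col,-1)
a=cv2.resize(im[190:320,210:430],(440,260)); a=cv2.convertScaleAbs(a,alpha=1.8,beta=20)
save(np.vstack([b,np.pad(a,((0,0),(0,280),(0,0)))]),'g5.png')
E
```

```text
0.7990883497613688 [0.52181025 0.16983502 0.04526914] [-0.78445939  0.87026237 -0.27530786]
```

View pics/g5.png

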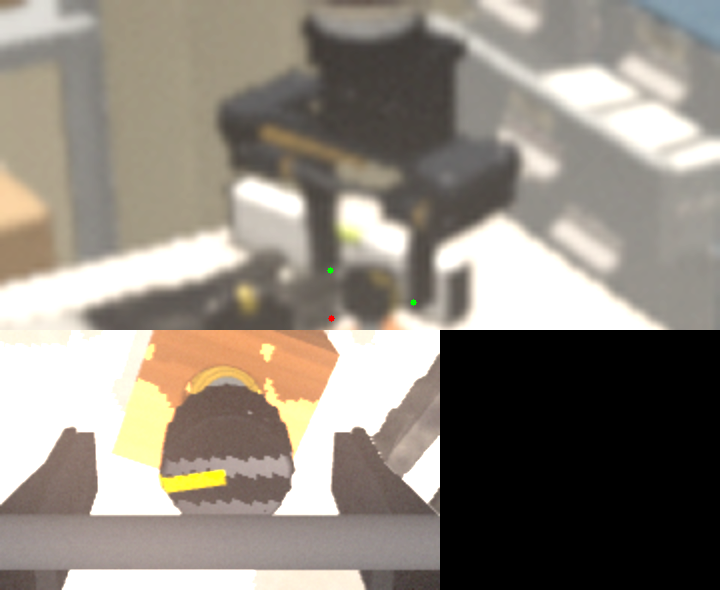

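The side view confirms it: the fingers end by the green points (35 mm behind the TCP), and the knob sits about 4 mm toward +y of the middle. I will lower another 25 mm and close.

{"op": "move_arm", "data": {"steps": [[[-0.005,0.015,-0.05],0],[[-0.005,0.015,-0.09],0],[[-0.005,0.015,-0.11],0],[[-0.005,0.015,-0.11],0],[[-0.005,0.015,-0.11],0]]}}

```text
t: 8.88
tool_pos: [0.5185, 0.1719, 0.02]
tool_rot: [-180.0, -0.1, -160.4]
wrist_force: [0.1, -0.3, 0.7]
width: 0.801
gripper_force: 0.0
```

{"op": "move_arm", "data": {"steps": [[[0,0,0],0],[[0,0,0],0],[[0,0,0],0],[[0,0,0],0],[[0,0,0],0],[[0,0,0],0],[[0,0,0],0],[[0,0,0],0],[[0,0,0],0],[[0,0,0],0]], "jaw": 1, "squeeze": 25}}

```text
t: 9.72
tool_pos: [0.5189, 0.1722, 0.0206]
tool_rot: [180.0, 0.0, -160.4]
wrist_force: [-0.3, 0.3, 0.8]
width: 0.427
gripper_force: 25.0
```

Gripped at 37 mm with 25 N. Lift and carry toward the plate, turning on the way.

{"op": "move_arm", "data": {"steps": [[[0,0,0.15],0],[[0,0,0.35],0],[[0,0,0.4],0],[[0,0,0.4],0],[[0.05,-0.2,0.4],-0.06],[[0.05,-0.4,0.4],-0.12],[[0.08,-0.6,0.4],-0.18],[[0.1,-0.8,0.4],-0.24],[[0.1,-1,0.4],-0.3],[[0.1,-1,0.4],-0.36],[[0.1,-1,0.4],-0.42],[[0.1,-1,0.4],-0.48],[[0.1,-1,0.4],-0.54],[[0.1,-1,0.4],-0.6],[[0.1,-1,0.4],-0.6]]}}

```text
t: 10.97
tool_pos: [0.5381, -0.0279, 0.0992]
tool_rot: [-179.9, -0.0, 127.3]
wrist_force: [0.6, -0.2, -2.0]
width: 0.424
gripper_force: 25.0
```

{"op": "move_arm", "data": {"steps": [[[0.08,-0.2,0],-0.06],[[0.08,-0.4,0],-0.12],[[0.08,-0.5,0],-0.18],[[0.08,-0.5,0],-0.24],[[0.08,-0.5,0],-0.3],[[0.08,-0.5,0],-0.36],[[0.08,-0.5,0],-0.42],[[0.08,-0.5,0],-0.48],[[0.08,-0.5,0],-0.5],[[0.08,-0.5,0],-0.5],[[0.08,-0.5,0],-0.5]]}}

```text
t: 11.88
tool_pos: [0.5545, -0.1277, 0.0998]
tool_rot: [-179.9, 0.0, 67.9]
wrist_force: [-0.7, -0.3, -0.8]
width: 0.427
gripper_force: 25.0
```

```bash
python3 - <<'E'
from h import *
np.set_printoptions(precision=4,suppress=True)
s=get_state();print(s['t'],s['width'],s['gripper_force'],s['tool_pos'],s['tool_rot'],s['wrist_force'],s['joint_positions'])
C=cam('wrist',s);im=read_camera('wrist');save(im,'w6.png')
print('boss pred',proj(C,[.578,-.0785,.042]),proj(C,[.544,-.073,.008]))
for n,z in [('boss_top',.042),('nut_plate',.008),('plate_mark',.008)]:
    for d in look_for('wrist',n): print(n,d['position'],round(d['confidence'],2),onz(C,d['position'],z))
o=cv2.convertScaleAbs(im[40:320,150:550],alpha=1.6,beta=10); save(cv2.resize(o,None,fx=2,fy=2,interpolation=cv2.INTER_CUBIC),'w6c.png')
E
```

```text
11.8833 0.42684715007132557 24.99052079860121 [ 0.5545 -0.1277  0.0998] [-179.9484    0.0354   67.9087] [-0.7053 -0.3474 -0.7858] [-34.1406  18.2713  51.2475 103.7615 -15.5619  65.4375   0.1784]
boss pred [320.7844 144.1203] [284.8852 148.4836]
boss_top [317.4, 130.6] 0.81 [ 0.5795 -0.0673  0.042 ]
boss_top [316.6, 259.1] 0.62 [ 0.5348 -0.1756  0.042 ]
nut_plate [317.6, 132.0] 0.66 [ 0.5784 -0.0705  0.008 ]
plate_mark [318.4, 129.6] 0.82 [ 0.5799 -0.0688  0.008 ]
```

View pics/w6c.png

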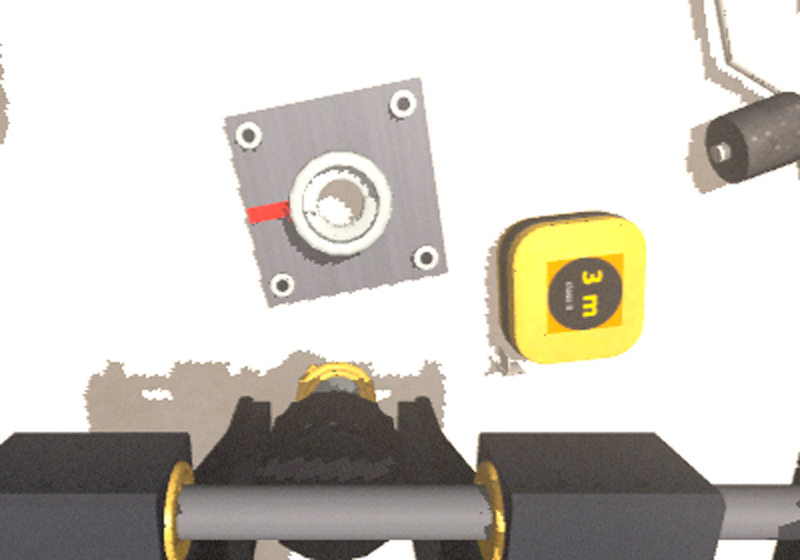

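The wrist picture shows the plate with boss rim centred at (320.2,142.2), red mark at the left (284,147), bolts at (274,107.5), (351.5,92), (291.5,182.5), (363,169). The screw is held upright.

```bash
python3 - <<'E'
from h import *
np.set_printoptions(precision=4,suppress=True)
s=get_state();C=cam('wrist',s);im=cv2.imread('pics/w6.png')
print(s['tool_pos'],s['tool_rot'][2])
c=onz(C,(320.2,142.2),.042)
B=[onz(C,p,.010) for p in ((274,107.5),(351.5,92),(291.5,182.5),(363,169))]
print('boss rim',c,'bolts centre',np.mean(B,0),[np.linalg.norm(B[i]-B[j]).round(4) for i,j in((0,1),(0,2),(1,3),(2,3))])
d=(B[0]+B[2]-B[1]-B[3]);e=B[2]-B[3];print('mark dir',np.degrees(np.arctan2(d[1],d[0])))
d=(B[0]+B[1]-B[2]-B[3]);print('perp',np.degrees(np.arctan2(d[1],d[0])))
h=cv2.cvtColor(im,cv2.COLOR_BGR2HSV).astype(int)[120:170,265:300]
r=((h[...,0]<6)|(h[...,0]>174))&(h[...,1]>140)&(h[...,2]>80);v,u=np.nonzero(r)
P=np.array([onz(C,(a+265,b+120),.008) for a,b in zip(u,v) if a+265<288]);m=P.mean(0);print('mark',m,np.degrees(np.arctan2(*(m-np.mean(B,0))[1::-1])))
# boss rim ellipse: bright ring hole check
g=im.max(2)[110:175,285:355];_,t=cv2.threshold(g,0,255,cv2.THRESH_OTSU)
# thread brass pixels
h=cv2.cvtColor(im,cv2.COLOR_BGR2HSV).astype(int)[212:250,290:350]
b=(h[...,0]>15)&(h[...,0]<30)&(h[...,1]>120);v,u=np.nonzero(b);print('brass u',u.min()+290,u.max()+290,'v',v.min()+212,v.max()+212)
E
```

```text
[ 0.5548 -0.1279  0.1004] 67.74679072151349
boss rim [ 0.5786 -0.0771  0.042 ] bolts centre [ 0.5786 -0.0776  0.01  ] [np.float64(0.071), np.float64(0.071), np.float64(0.0707), np.float64(0.0703)]
mark dir 168.55149245425196
perp 78.96367769016756
mark [ 0.5415 -0.0697  0.008 ] 167.9817540659021
brass u 298 337 v 221 240
```

{"op": "move_arm", "data": {"steps": [[[0.06,0.13,-0.1],-0.01],[[0.123,0.26,-0.18],-0.01],[[0.123,0.26,-0.18],-0.01],[[0.123,0.26,-0.18],-0.01],[[0.123,0.26,-0.18],-0.01],[[0.123,0.26,-0.18],-0.01]]}}

```text
t: 12.58
tool_pos: [0.5795, -0.0772, 0.0651]
tool_rot: [180.0, 0.0, 66.4]
wrist_force: [0.7, -0.3, -1.3]
width: 0.431
gripper_force: 25.0
```

```bash
python3 - <<'E'
from h import *
np.set_printoptions(precision=4,suppress=True)
A=[]
for i in range(5):
    s=get_state();A.append(np.r_[s['tool_pos'],s['tool_rot'][2],s['wrist_force']]);read_camera('top')
print(np.array(A)); 
E
```

```text
[[ 0.5795 -0.0772  0.0651 66.3772  0.7466 -0.3244 -1.3081]
 [ 0.5795 -0.0772  0.0652 66.3541 -0.1343 -0.5655 -1.2051]
 [ 0.5795 -0.077   0.0652 66.355   0.4882  0.515  -1.2642]
 [ 0.5796 -0.0768  0.0651 66.3642  0.535   0.0239 -0.7896]
 [ 0.5795 -0.0766  0.065  66.3776 -0.1261 -0.0759 -1.3951]]
```

{"op": "move_arm", "data": {"steps": [[[0,0.004,-0.03],0],[[0,0.004,-0.06],0],[[0,0.004,-0.09],0],[[0,0.004,-0.12],0],[[0,0.004,-0.12],0],[[0,0.004,-0.12],0]]}}

```text
t: 13.33
tool_pos: [0.5789, -0.075, 0.0398]
tool_rot: [-179.9, 0.0, 66.4]
wrist_force: [-0.7, 0.7, -2.4]
width: 0.426
gripper_force: 25.0
```

{"op": "move_arm", "data": {"steps": [[[0,0,-0.01],0],[[0,0,-0.015],0],[[0,0,-0.015],0],[[0,0,-0.015],0]]}}

```text
t: 13.67
tool_pos: [0.5794, -0.0749, 0.0374]
tool_rot: [-180.0, -0.0, 66.4]
wrist_force: [-1.0, 1.0, -3.0]
width: 0.427
gripper_force: 25.0
```

{"op": "move_arm", "data": {"steps": [[[0,0,-0.008],0],[[0,0,-0.008],0],[[0,0,-0.008],0]]}}

```text
t: 13.92
tool_pos: [0.5797, -0.075, 0.0365]
tool_rot: [180.0, -0.0, 66.4]
wrist_force: [-3.3, 1.0, 4.3]
width: 0.425
gripper_force: 24.9
```

{"op": "move_arm", "data": {"steps": [[[0,0,-0.006],0],[[0,0,-0.006],0],[[0,0,-0.006],0],[[0,0,-0.006],0]]}}

```text
t: 14.25
tool_pos: [0.5801, -0.0749, 0.0362]
tool_rot: [180.0, -0.1, 66.4]
wrist_force: [-6.2, 2.9, 15.0]
width: 0.427
gripper_force: 24.9
```

Contact at the expected height (tip about 26 mm), line at the mark. Now turn back about 72° with a light press, following the 2 mm climb.

{"op": "move_arm", "data": {"steps": [[[-0.005,0.003,0.002],0],[[-0.005,0.003,0.002],0],[[-0.005,0.003,0.003],0.055],[[-0.005,0.003,0.004],0.11],[[-0.005,0.003,0.005],0.165],[[-0.005,0.003,0.006],0.22],[[-0.005,0.003,0.007],0.275],[[-0.005,0.003,0.008],0.33],[[-0.005,0.003,0.009],0.385],[[-0.005,0.003,0.01],0.4],[[-0.005,0.003,0.01],0.4]]}}

```text
t: 15.17
tool_pos: [0.5786, -0.0757, 0.0376]
tool_rot: [180.0, 0.0, 114.5]
wrist_force: [-3.7, -0.8, 6.7]
width: 0.426
gripper_force: 24.9
```

{"op": "move_arm", "data": {"steps": [[[0,0,0.002],0.04],[[0,0,0.002],0.08],[[0,0,0.002],0.12],[[0,0,0.002],0.16],[[0,0,0.002],0.2],[[0,0,0.002],0.2],[[0,0,0.002],0.2]]}}

```text
t: 15.75
tool_pos: [0.5783, -0.0753, 0.0372]
tool_rot: [-180.0, 0.0, 138.2]
wrist_force: [-3.4, -1.7, 1.1]
width: 0.426
gripper_force: 25.0
```

{"op": "move_arm", "data": {"steps": [[[-0.005,-0.005,0],0.05],[[-0.005,-0.005,-0.005],0.05],[[-0.005,-0.005,-0.01],0.05],[[-0.005,-0.005,-0.015],0.05],[[-0.005,-0.005,-0.015],0.05]]}}

```text
t: 16.17
tool_pos: [0.5775, -0.0753, 0.0338]
tool_rot: [-180.0, -0.0, 144.3]
wrist_force: [0.1, 0.4, -1.3]
width: 0.427
gripper_force: 25.0
```

It dropped (tip about 23 mm). Lower until it seats.

{"op": "move_arm", "data": {"steps": [[[0,0,-0.005],0],[[0,0,-0.008],0],[[0,0,-0.008],0],[[0,0,-0.008],0]]}}

```text
t: 16.5
tool_pos: [0.5781, -0.0755, 0.0333]
tool_rot: [180.0, 0.0, 144.4]
wrist_force: [-2.4, 0.5, 6.1]
width: 0.432
gripper_force: 25.0
```

Seated at tip about 22.7 mm, line about 78° back. Now forward one turn at 12 mm/turn: two half-turn strokes with a regrip between.

{"op": "move_arm", "data": {"steps": [[[0.0,0.001,-0.001],-0.058],[[0.001,0.001,-0.0022],-0.116],[[0.002,0.002,-0.0034],-0.174],[[0.003,0.002,-0.0046],-0.232],[[0.004,0.002,-0.0058],-0.29],[[0.004,0.002,-0.007],-0.348],[[0.005,0.002,-0.008],-0.406],[[0.005,0.002,-0.0092],-0.464],[[0.006,0.001,-0.0104],-0.522],[[0.006,0.001,-0.0116],-0.58],[[0.007,0,-0.0128],-0.638],[[0.007,0,-0.014],-0.696],[[0.007,0,-0.015],-0.75],[[0.007,0,-0.015],-0.75]]}}

```text
t: 17.67
tool_pos: [0.5801, -0.0751, 0.0302]
tool_rot: [179.9, -0.1, 54.1]
wrist_force: [0.4, -0.0, 6.1]
width: 0.425
gripper_force: 25.0
```

{"op": "move_arm", "data": {"steps": [[[0.0,0,-0.001],-0.058],[[0,-0.001,-0.0022],-0.116],[[0.001,-0.002,-0.0034],-0.174],[[0.001,-0.003,-0.0046],-0.232],[[0.001,-0.004,-0.0058],-0.29],[[0.001,-0.005,-0.007],-0.348],[[0.001,-0.006,-0.008],-0.406],[[0.001,-0.007,-0.0092],-0.464],[[0.001,-0.008,-0.0104],-0.522],[[0.001,-0.009,-0.0116],-0.58],[[0,-0.01,-0.0128],-0.638],[[0,-0.011,-0.014],-0.696],[[0,-0.013,-0.015],-0.75],[[0,-0.013,-0.015],-0.75]]}}

```text
t: 18.83
tool_pos: [0.5799, -0.0777, 0.0273]
tool_rot: [-180.0, -0.1, -35.9]
wrist_force: [-0.5, 2.0, 8.2]
width: 0.429
gripper_force: 25.0
```

{"op": "move_arm", "data": {"steps": [[[0,0,0],0],[[0,0,0],0],[[0,0,0.004],0],[[0,0,0.004],0],[[0,0,0.004],0],[[0,0,0.004],0],[[-0.005,0.005,0.004],0]], "jaw": 0.25}}

```text
t: 19.42
tool_pos: [0.578, -0.0772, 0.0274]
tool_rot: [-180.0, -0.0, -35.6]
wrist_force: [-0.9, 0.6, -0.3]
width: 0.742
gripper_force: 0.0
```

{"op": "move_arm", "data": {"steps": [[[0,0,0],0.058],[[0,0,0],0.116],[[0,0,0],0.174],[[0,0,0],0.232],[[0,0,0],0.29],[[0,0,0],0.348],[[0,0,0],0.406],[[0,0,0],0.464],[[0,0,0],0.522],[[0,0,0],0.58],[[0,0,0],0.638],[[0,0,0],0.696],[[0,0,0],0.75],[[0,0,0],0.75]]}}

```text
t: 20.58
tool_pos: [0.5779, -0.0771, 0.0275]
tool_rot: [-180.0, -0.0, 54.7]
wrist_force: [-0.8, 0.1, 1.7]
width: 0.751
gripper_force: 0.0
```

{"op": "move_arm", "data": {"steps": [[[0,0,0],0.058],[[0,0,0],0.116],[[0,0,0],0.174],[[0,0,0],0.232],[[0,0,0],0.29],[[0,0,0],0.348],[[0,0,0],0.406],[[0,0,0],0.464],[[0,0,0],0.522],[[0,0,0],0.58],[[0,0,0],0.638],[[0,0,0],0.696],[[0,0,0],0.75],[[0,0,0],0.75],[[0,0,0],0.75]]}}

```text
t: 21.83
tool_pos: [0.5778, -0.0772, 0.0273]
tool_rot: [180.0, -0.0, 144.1]
wrist_force: [0.3, 0.5, -0.8]
width: 0.749
gripper_force: 0.0
```

```bash
python3 - <<'E'
from h import *
np.set_printoptions(precision=4,suppress=True)
s=get_state();C=cam('wrist',s);im=read_camera('wrist');save(im,'w7.png')
print(s['t'],s['width'],s['tool_pos'],s['tool_rot'],s['wrist_force'])
h=cv2.cvtColor(im,cv2.COLOR_RGB2HSV).astype(int); 
m=(h[...,0]>22)&(h[...,0]<38)&(h[...,1]>140)&(h[...,2]>90); m[:200]=0;m[300:]=0;m[:,:270]=0;m[:,370:]=0
v,u=np.nonzero(m);print(len(u), (u.min(),u.max(),v.min(),v.max()) if len(u) else '')
zt=.0167+.078
if len(u)>5:
  P=np.array([onz(C,p,zt)[:2] for p in zip(u,v)]);X=P-P.mean(0);d=np.linalg.svd(X)[2][0];pr=X@d;print('line',P[pr.argmin()],P[pr.argmax()],np.degrees(np.arctan2(d[1],d[0])))
print('axis top at',proj(C,[.5787,-.077,zt]))
E
```

```text
21.8333 0.7492362093976668 [ 0.5778 -0.0772  0.0273] [179.9969  -0.0156 144.0599] [ 0.3221  0.4855 -0.7619]
121 (np.int64(322), np.int64(356), np.int64(274), np.int64(282))
line [ 0.5861 -0.0605] [ 0.5773 -0.0745] -118.67363649345077
axis top at [319.5783 286.6169]
```

The line now reads about 61° in world, against 66° expected for half a turn, so the screw holds. Regrip and do the second half turn.

{"op": "move_arm", "data": {"steps": [[[0.004,0,0],0],[[0.004,0,0],0],[[0.004,0,0],0],[[0.004,0,0],0],[[0.004,0,0],0],[[0.004,0,0],0],[[0.004,0,0],0],[[0.004,0,0],0],[[0.004,0,0],0]], "jaw": 1, "squeeze": 25}}

```text
t: 22.63
tool_pos: [0.5787, -0.0771, 0.0273]
tool_rot: [-180.0, -0.0, 144.4]
wrist_force: [-0.3, 0.2, -0.1]
width: 0.43
gripper_force: 25.0
```

{"op": "move_arm", "data": {"steps": [[[0,0,-0.001],-0.058],[[0,0,-0.0022],-0.116],[[0,0,-0.0034],-0.174],[[0,0,-0.0046],-0.232],[[0,0,-0.0058],-0.29],[[0,0,-0.007],-0.348],[[0,0,-0.008],-0.406],[[0,0,-0.0092],-0.464],[[0,0,-0.0104],-0.522],[[0,0,-0.0116],-0.58],[[0,0,-0.0128],-0.638],[[0,0,-0.014],-0.696],[[0,0,-0.015],-0.75],[[0,0,-0.015],-0.75]]}}

```text
t: 23.8
tool_pos: [0.5789, -0.0768, 0.0244]
tool_rot: [180.0, 0.0, 54.1]
wrist_force: [-0.7, 1.0, 1.5]
width: 0.427
gripper_force: 25.0
```

{"op": "move_arm", "data": {"steps": [[[0,0,-0.001],-0.058],[[0,0,-0.0022],-0.116],[[0,0,-0.0034],-0.174],[[0,0,-0.0046],-0.232],[[0,0,-0.0058],-0.29],[[0,0,-0.007],-0.348],[[0,0,-0.008],-0.406],[[0,0,-0.0092],-0.464],[[0,0,-0.0104],-0.522],[[0,0,-0.0116],-0.58],[[0,0,-0.0128],-0.638],[[0,0,-0.014],-0.696],[[0,0,-0.015],-0.75],[[0,0,-0.015],-0.75],[[0,0,-0.015],-0.75]]}}

```text
t: 25.05
tool_pos: [0.5789, -0.0764, 0.0214]
tool_rot: [-180.0, 0.0, -35.3]
wrist_force: [-0.3, 2.9, 3.3]
width: 0.427
gripper_force: 25.0
```

```bash
python3 - <<'E'
from h import *
np.set_printoptions(precision=4,suppress=True)
s=get_state();C=cam('wrist',s);im=read_camera('wrist');save(im,'w8.png')
print(s['t'],s['width'],s['tool_pos'],s['tool_rot'],s['wrist_force'],s['gripper_force'])
h=cv2.cvtColor(im,cv2.COLOR_RGB2HSV).astype(int); 
m=(h[...,0]>22)&(h[...,0]<38)&(h[...,1]>140)&(h[...,2]>60); m[:240]=0;m[320:]=0;m[:,:275]=0;m[:,365:]=0
v,u=np.nonzero(m);print(len(u))
zt=.0107+.078
if len(u)>5:
  P=np.array([onz(C,p,zt)[:2] for p in zip(u,v)]);X=P-P.mean(0);d=np.linalg.svd(X)[2][0];pr=X@d;print('line',P[pr.argmin()],P[pr.argmax()],np.degrees(np.arctan2(d[1],d[0])))
E
```

```text
25.05 0.42656915732147727 [ 0.5789 -0.0764  0.0214] [-179.9836    0.0248  -35.271 ] [-0.2675  2.9037  3.3351] 24.99870956875384
155
line [ 0.5804 -0.0792] [ 0.5738 -0.097 ] -117.46968559922331
```

Tip about 10.8 mm, line about 75° back from the mark, grip 25 N. Handing in.

```bash
python3 -c "
from bench import *
print(finish_job())"
```

```text
the job is handed in; nothing more can be done
None
```

The screw is started in the boss one full turn past the drop, tip about 10.8 mm above the bench, line about 75° back from the mark and still gripped at 25 N; it was handed in after about 25 s with no verdict returned, and one earlier grasp had slipped off the knob and been redone.

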